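Latch the paint-sample case

TASK

Make the blue sample case ready for its pallet: push its leaning lid shut, swing the latch's loop over and hook its bar behind the brass keeper on the lid, then snap the latch lever over centre, fully down, so that the latch holds the lid tight. Leave the tins, the spray can, the scraper and the tape roll where they are.

Things in the scene. Friction and masses are not known exactly. Their poses are not given: they have to be found in the camera images.
- case: Blue case standing on its hinge edge, fixed in a wooden cradle. Origin on the bench under the parting line, mid length; x level from the fixed shell (robot's side) towards the lid, y along the parting line, z up. Shells 300 mm along y, tops 155 mm up; fixed shell x = -110 to -1 mm, shut lid +1 to +75 mm.
- latch_pivot (a point): Pin of the latch lever on top of the fixed shell; does not move. At x = -30, y = 0, z = 171 mm in the case's frame, axes as the case; the shells' tops lie 16 mm below it.
- lid (a joint): Lean of the lid shell about its bottom edge (axis along y under the parting line, 12 mm above the bench): 0 shut, grows (rad) as its top leans away to +x, at most 0.35. Stiff hinge: stays where it is left; about 5 to 8 N at the top moves it.
- lid_top (a point): Top outer edge of the lid at mid length (143 mm above the hinge; up to 26 mm lower while it leans); the lid's flat outer face lies below it, to be pushed towards -x. Axes as the case, leaning with the lid.
- keeper: Brass keeper on the lid's top, 32 mm wide along y, 15.5 mm high. Origin: foot of the hook face, which looks to +x (away from the lever); a lip overhangs this face by 3 mm from 11.5 mm up. Lid shut: 75.4 mm in +x from the latch pin, 16 mm below it. Axes as the case, leaning with the lid.
- lever (a joint): Lever angle (rad): 0 = snapped down flat, pointing to -x; 1.57 = upright; at most 2.0 (leaning to +x). Stays where left; a pull of about 4 N along the loop also turns it. With the loop hooked it stiffens below about 1.2, goes over centre near 0.4 and then snaps to 0; it takes under 10 N near its tip.
- lever_tip (a point): Centre of the lever's orange rolled end (10 mm thick, 34 mm wide), 70 mm from the pin. From pin to tip the lever is a 5 mm steel plate 34 mm wide; its face that is uppermost when down looks to +x when upright and lies 6.5 mm off the pin's plane. Push this face, within 65 mm of the pin, to -x and down.
- loop (a joint): Angle (rad) of loop to lever. The loop's angle above level, pointing to +x, is loop minus lever; 3.49 is its back stop, on which it leans at the start, past upright. Swings freely. It hangs on the lever 20 mm from the pin, 0.262 rad below the lever's plane (lever down: 19.3 mm in -x, 5.2 mm below the pin).
- loop_bar (a point): Centre of the loop's cross bar (8 mm thick, 60 mm along y), 95 mm from the loop's hinge; side legs at y = +-26 mm. x along the loop away from its hinge, z its upper side when hooked. The end is sprung: it stretches about 4 mm when latched. Hooked, the bar lies on the lid top behind the keeper's hook face, under the lip.
- loop_end: The loop's sprung end: bar and tab. Origin at the bar's centre, same as loop_bar.
- tab (a point): Centre of the orange finger tab on the loop: a disc 28 mm across and 14 mm thick along y, to pinch along y. In the loop's frame it stands 10 mm past the bar (x) and 30 mm above it (z).
- tape_roll: Clear tape roll 68 mm across, 24 mm high, lying on top of the case near one end of the fixed shell; origin under its centre. Leave.
- white_tin: White paint tin 84 mm across, 100 mm high, beside one end of the case. Leave.
- yellow_tin: Yellow paint tin 76 mm across, 85 mm high, beside the other end. Leave.
- spray_can: Green spray can 60 mm across, 170 mm high. Leave.
- scraper: Scraper lying on the bench, 200 mm. Leave.

How it is judged:
On the way, in this order (a step that is already met when the one before it is completed fails the run):
1. the lid is pushed shut (within 0.03 rad) (value of joint lid below 0.03 rad), for 0.2 s.
2. the loop's bar is down behind the keeper, lid shut, lever still raised (x of loop_bar in the frame of keeper between 0.001 and 0.03 m and z of loop_bar in the frame of keeper below 0.011 m and value of joint lid below 0.03 rad and value of joint lever above 0.7 rad), for 0.2 s.
3. the lever is snapped down with the loop pulling on the keeper (value of joint lever below 0.08 rad and contact force between loop_end and keeper above 8 N), for 0.2 s.
At the end, for the whole second after the job is handed in: The lid is shut (within 0.03 rad), the loop's bar is hooked behind the keeper under its lip and pulls on it with more than 8 N, and the lever is fully down (within 0.08 rad) (all of step 3 and value of joint lid below 0.03 rad and x of loop_bar in the frame of keeper between 0.001 and 0.012 m and z of loop_bar in the frame of keeper below 0.011 m); the robot touches nothing.
It fails at once if the tape roll, the white or yellow tin, the spray can or the scraper is shifted more than 30 mm (distance of any of tape_roll, white_tin, yellow_tin, spray_can, scraper from where it was at the start of the episode above 0.03 m).
It also fails if it takes over 67 s, if anything falls off the work surface, if the arm or the gripper's body presses on something with over 40 N, if the wrist force passes 120 N, or if a joint passes its speed limit or range.

ROBOT

A 7-joint arm with a two-finger parallel gripper is mounted at the origin on the work surface. World frame = base frame: x ahead of the robot, y to its left, z up, the work surface at z = 0. Lengths are in m, angles in rad, forces in N, time in s.
With the tool pointing down it reaches from about 0.425 to 0.8 m from the base axis. Payload 8.3 kg.
Tool frame: the origin (TCP) lies midway between the tips of the shut fingers; the grasp point (between the pads) lies 19 mm behind it; z points along the fingers, y is the direction in which the jaws open and shut (so a half turn about z gives the same grasp; the last joint's range is limited). The gripper opens to 85 mm and grips with 20 to 120 N. Pads are 22 mm wide; open, the fingers measure 114 mm over their backs; the gripper's body (76 mm by 85 mm) begins 54 mm behind the grasp point. The pads swing forward as they close: fully open they stand 13 mm farther back than shut.
Start: joints at [-1.17, 0.383, 0.016, 1.37, -0.006, 1.388, -0.046], TCP at [0.28, 0.559, 0.231] pointing down, gripper open.
Joint ranges: [-2.95, 2.95], [-0.25, 2.06], [-1.52, 1.56], [0.18, 2.33], [-1.44, 4.58], [0.02, 2.06], [-3.01, 3.01]. Speed limits (rad/s): [2.39, 2.39, 3.01, 3.01, 3.14, 3.14, 3.14].

INTERFACE

Orientations are given as a unit quaternion [x, y, z, w].
In Python, from bench import observe, grab_frame, sign_off gives the robot as it stands. The module is installed in compiled form; this text tells all that it offers.
- The arm moves only by the shell command python3 -m crank 'ROWS' [FORCE]. ROWS is text: rows parted by semicolons, each of 7 numbers parted by spaces: the turn, a rotation vector about the world's x, y, z each as a share of pi/4 rad, from -1 to 1, then the shift along the world's x, y, z each as a share of 0.15 m, from -1 to 1, then the opening, from 0 (shut) to 1 (fully open). In form: rx ry rz tx ty tz gripper; .... A call has 1 to 12 rows; each row is the pose to reach, as a shift and turn from the pose commanded when the call began; what a row does not reach only later rows make up. A row lasts 1/12 s, in which the tool goes at most 41.7 mm and 7.16 degrees, less where a joint would pass 70% of its speed; a pose out of reach is approached as far as the arm can. A call with a number of a shift or a turn outside -1 to 1 is refused whole. A call with a gripper value outside its range is refused whole. The fingers move at their own pace and stop on an object; FORCE is the grip in N (left out, the last holds). Time passes only in rows, so rows that repeat a pose let the fingers close. It gives the time, the measured TCP pose, the force and the opening at its end, in the units of the state.
- observe(): the state, without advancing time (a new reading comes with each control period).
- grab_frame(name): name is "scene" or "top"; returns a dict with "pixels" (420x560x3 uint8, red, green, blue), "depth" (420x560 float32, m along the optical axis (not along the pixel's ray), 0 where there is no reading), "camera_matrix" (3x3 intrinsics, pixels), "dist_coeffs" ([k1, k2, p1, p2, k3] as OpenCV has them; the pictures are not rectified), "rvec" (rotation vector, rad) and "tvec" (3), from world to camera coordinates, as OpenCV has them. Camera axes: x right, y down, z forward; pixel columns grow to the right and rows downward; lengths in m; the calibration is good to about 2 mm. A picture is of the moment at which its call begins.
- sign_off(): hands the job in, once; it reports no verdict.
The state is a dict: "t": time; "joints": joint angles; "qvel": joint speeds; "tau": joint torques, N m; "ee_pos": TCP position; "ee_rot": TCP orientation; "contact_force": force on the tool from outside, world axes, zero at the start; "moment": the same for the moment, N m; "opening": opening from 0.0 (shut) to 1.0 (fully open).
Only numpy, scipy, OpenCV 4.12 (cv2) and the standard library are available. Lean on these libraries where they do the work, as an engineer would, in place of code of your own. Each camera call takes 0.05 s, during which the arm holds its last target.

## Working session

There is one attempt and no reset: what is moved stays moved. The work goes in short steps, Python scripts to look and compute and a shell command to move; the robot and the scene stay as the last step left them, time stands still between calls to the robot, and variables do not carry over. Pictures are saved under pics/ and viewed, and the job is handed in when it is done.

```bash
mkdir -p pics
cat > h.py <<'E'
import numpy as np,cv2
from bench import observe,grab_frame
def snap(n,tag):
    f=grab_frame(n); cv2.imwrite(f'pics/{tag}.png',f['pixels'][:,:,::-1]); np.savez(f'{tag}.npz',**{k:np.array(v) for k,v in f.items()}); return f
def load(tag): return dict(np.load(f'{tag}.npz'))
def cloud(f):
    K=np.array(f['camera_matrix'],float);d=np.array(f['dist_coeffs'],float)
    R=cv2.Rodrigues(np.array(f['rvec'],float))[0];t=np.array(f['tvec'],float).ravel()
    v,u=np.mgrid[0:420,0:560]
    p=cv2.undistortPoints(np.stack([u,v],-1).reshape(-1,1,2).astype(float),K,d).reshape(420,560,2)
    Z=np.array(f['depth'],float); P=np.stack([p[...,0]*Z,p[...,1]*Z,Z],-1)
    W=(P-t)@R; W[Z==0]=np.nan
    return W
def proj(f,X):
    return cv2.projectPoints(np.array(X,float).reshape(-1,3),np.array(f['rvec'],float),np.array(f['tvec'],float),np.array(f['camera_matrix'],float),np.array(f['dist_coeffs'],float))[0].reshape(-1,2)
E
python3 - <<'E'
from h import *
for n in('scene','top'):
    f=snap(n,n+'0'); R=cv2.Rodrigues(np.array(f['rvec']))[0]; print(n,-R.T@np.array(f['tvec']).ravel())
print(observe())
E
```

```text
scene [1.39620633 0.44796247 1.01968682]
top [ 0.27053851 -0.01880852  1.49137566]
{'t': 0.1, 'joints': array([-1.16988651,  0.38415851,  0.01635583,  1.37105613, -0.00631081,
        1.3882148 , -0.04646857]), 'qvel': array([-0.00161079, -0.00343907, -0.00015827, -0.00170382,  0.00058756,
        0.0002742 , -0.0035574 ]), 'tau': array([ 1.92632528e-03, -6.29128718e+01,  8.46783109e-01, -3.72754240e+01,
        1.66744238e-02,  1.03217846e-02, -4.93108973e-05]), 'ee_pos': array([0.27934504, 0.5585808 , 0.23037276]), 'ee_rot': array([ 2.29777925e-01,  9.73242676e-01, -8.71251199e-04, -2.01170289e-04]), 'contact_force': array([-0.31636499,  0.8174101 , -0.23656651]), 'moment': array([ 0.01182271, -0.02515298, -0.03597043]), 'opening': 0.9976649508429327}
```

View pics/scene0.png

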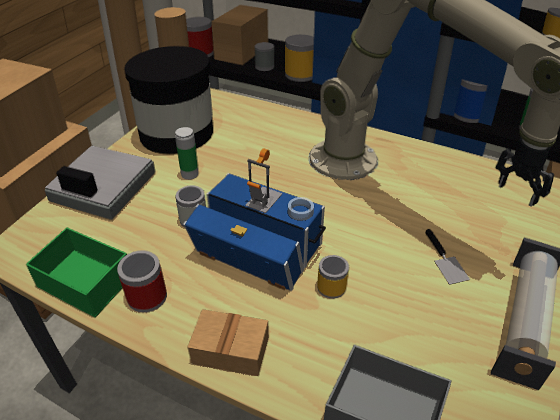

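View pics/top0.png

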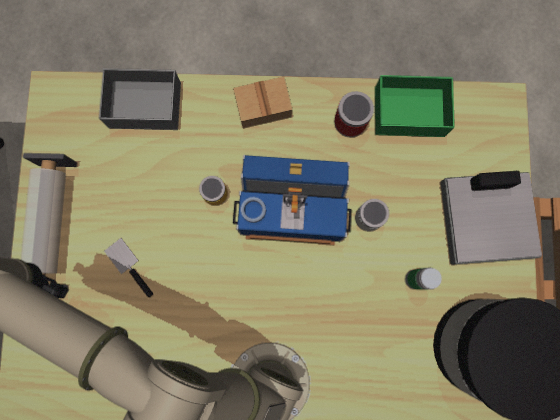

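The scene view shows the case at about (255,235), with the lid leaning towards the camera. The loop stands up at (260,170), with the orange tab at (263,156) and the keeper at (238,230). In the top view the lid is at (297,172), the fixed shell at (292,215) and the tape roll at (253,209).

Run:
```python
from h import *
for n,(a,b,c,d) in {'scene':(140,300,170,370),'top':(140,260,190,400)}.items():
    f=load(n+'0'); im=f['pixels'][a:b,c:d,::-1]; cv2.imwrite(f'pics/{n}0z.png',cv2.resize(im,None,fx=3.8,fy=3.8,interpolation=cv2.INTER_CUBIC)[:600])
W=[];C=[]
for n in('scene','top'):
    f=load(n+'0');w=cloud(f);W.append(w.reshape(-1,3));C.append(f['pixels'].reshape(-1,3).astype(int))
for w,c,n in zip(W,C,('scene','top')):
    b=(c[:,2]>c[:,0]+25)&(c[:,2]>c[:,1]+15)
    m=b&(abs(w[:,2]-.155)<.006)&(w[:,0]>.2)&(w[:,0]<.8)
    p=w[m]; 
    fixed=p; r=cv2.minAreaRect(p[:,:2].astype(np.float32)); print(n,m.sum(),np.median(p[:,2]),r); print(cv2.boxPoints(r))
    for i in range(3):print(np.percentile(p[:,i],[1,10,50,90,99]))
    o=(c[:,0]>170)&(c[:,0]>c[:,1]*1.4)&(c[:,2]<90)&(w[:,2]>.1)&(w[:,2]<.32)&(w[:,0]<.7)&(w[:,0]>.25)&(abs(w[:,1])<.2)
    for q in w[o][np.argsort(w[o][:,2])][::max(1,o.sum()//40)]: print(q.round(3),end=' ')
    print()
```

```text
scene 1805 0.15462098713267353 ((0.5122330188751221, -0.0531320720911026), (0.29928141832351685, 0.1651201695203781), 88.12796783447266)
[[ 0.42482865 -0.19999589]
 [ 0.5898607  -0.20538993]
 [ 0.5996374   0.09373175]
 [ 0.43460536  0.09912579]]
[0.43049442 0.44550751 0.49711984 0.53454378 0.58880805]
[-0.19753961 -0.17894046 -0.07862891  0.07767808  0.09442307]
[0.14919046 0.15132239 0.15462099 0.15706827 0.15903001]
[ 0.532 -0.072  0.237] [ 0.533 -0.062  0.238] [ 0.532 -0.055  0.239] [ 0.531 -0.072  0.239] [ 0.536 -0.052  0.24 ] [ 0.535 -0.059  0.24 ] [ 0.536 -0.044  0.24 ] [ 0.528 -0.073  0.24 ] [ 0.532 -0.043  0.24 ] [ 0.529 -0.064  0.24 ] [ 0.535 -0.05   0.241] [ 0.534 -0.056  0.241] [ 0.531 -0.049  0.241] [ 0.532 -0.051  0.241] [ 0.534 -0.045  0.241] [ 0.536 -0.066  0.241] [ 0.534 -0.062  0.241] [ 0.535 -0.047  0.241] [ 0.533 -0.068  0.242] [ 0.531 -0.054  0.242] [ 0.533 -0.065  0.243] [ 0.536 -0.063  0.243] [ 0.534 -0.059  0.243] [ 0.539 -0.039  0.244] [ 0.535 -0.055  0.244] [ 0.534 -0.044  0.245] [ 0.503 -0.054  0.289] [ 0.499 -0.062  0.289] [ 0.504 -0.051  0.29 ] [ 0.497 -0.
[... 1298 characters left out ...]
8453]
 [ 0.5898871  -0.20821819]
 [ 0.60418177  0.08914313]
 [ 0.43082327  0.09747678]]
[0.42326513 0.43336966 0.47823863 0.52747613 0.5843639 ]
[-0.19839454 -0.17850256 -0.08803069  0.06454386  0.09201386]
[0.14919411 0.1506891  0.1544666  0.15795242 0.16024269]
[ 0.53  -0.067  0.24 ] [ 0.53  -0.064  0.24 ] [ 0.53  -0.059  0.241] [ 0.529 -0.054  0.241] [ 0.53  -0.069  0.242] [ 0.529 -0.051  0.242] [ 0.501 -0.055  0.291] [ 0.499 -0.053  0.293] [ 0.493 -0.05   0.294] [ 0.495 -0.053  0.296] [ 0.492 -0.053  0.3  ] [ 0.466 -0.051  0.305] [ 0.469 -0.048  0.305] [ 0.466 -0.053  0.306] [ 0.476 -0.05   0.308] [ 0.466 -0.048  0.308] [ 0.476 -0.055  0.31 ] [ 0.475 -0.053  0.31 ] [ 0.475 -0.048  0.312]
```

```bash
ls pics
```

```text
scene0.png
scene0z.png
top0.png
top0z.png
```

View pics/scene0z.png

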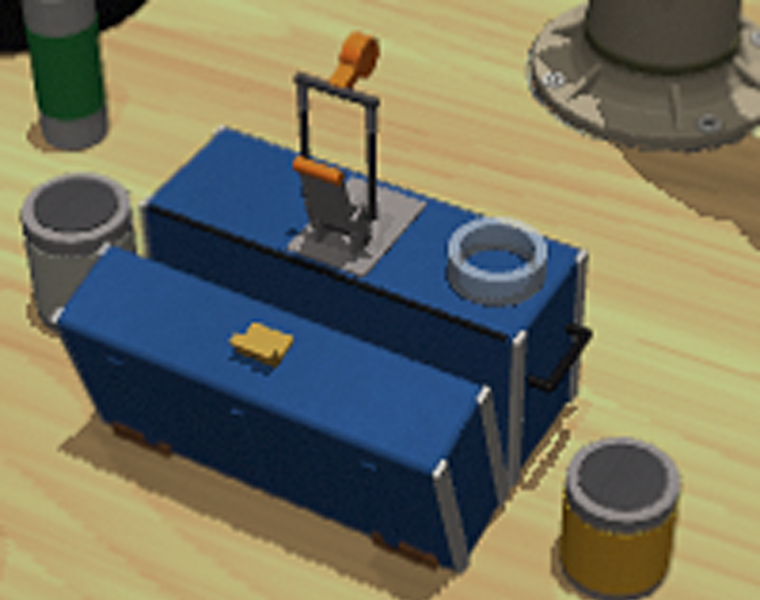

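View pics/top0z.png

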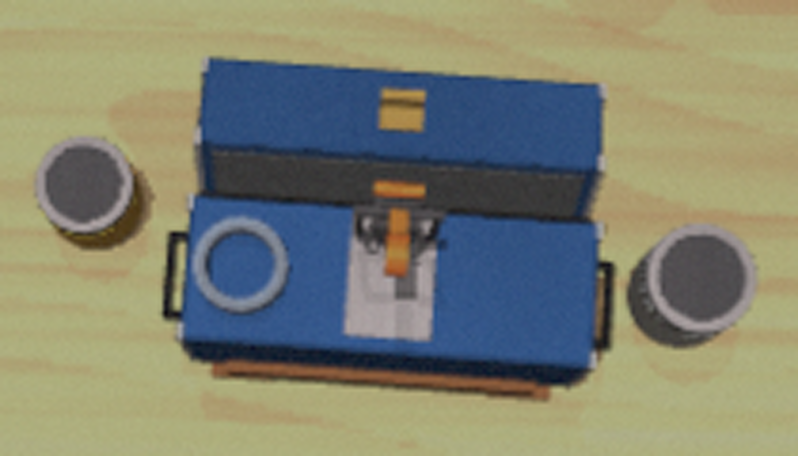

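Run:
```python
from h import *
# fit fixed shell top with yaw search: top view, edges of blue
for n in('scene','top'):
    f=load(n+'0');w=cloud(f);c=f['pixels'].astype(int)
    b=(c[...,2]>c[...,0]+20)&(c[...,2]>c[...,1]+10)
    w=w[b]; w=w[(w[:,0]>.38)&(w[:,0]<.75)&(abs(w[:,1]+.05)<.2)&(w[:,2]>.05)]
    for y in (-.18,-.14,-.12,.03,.06,.08):
        s=w[abs(w[:,1]-y)<.006]
        top=s[abs(s[:,2]-.155)<.005]
        sx=np.sort(top[:,0]); g=sx[sx<.57]
        l=s[(s[:,0]>.55)]; 
        print(n,y,'fixed x',g[:2].round(4),g[-2:].round(4),'lid maxx',l[:,0].max().round(4), 'lid topz',l[:,2].max().round(4), l[np.argmax(l[:,2])].round(3))
```

```text
scene -0.18 fixed x [0.4255 0.428 ] [0.5331 0.5348] lid maxx 0.6416 lid topz 0.1509 [ 0.578 -0.183  0.151]
scene -0.14 fixed x [0.4296 0.4305] [0.5295 0.5297] lid maxx 0.6453 lid topz 0.1492 [ 0.575 -0.144  0.149]
scene -0.12 fixed x [0.427  0.4288] [0.5329 0.5368] lid maxx 0.6441 lid topz 0.1505 [ 0.579 -0.123  0.151]
scene 0.03 fixed x [0.4685 0.4718] [0.5417 0.5427] lid maxx 0.6501 lid topz 0.1512 [0.589 0.035 0.151]
scene 0.06 fixed x [0.4616 0.4623] [0.5398 0.543 ] lid maxx 0.6512 lid topz 0.1515 [0.59  0.066 0.152]
scene 0.08 fixed x [0.434  0.4389] [0.5421 0.544 ] lid maxx 0.6522 lid topz 0.1514 [0.586 0.08  0.151]
top -0.18 fixed x [0.4196 0.4203] [0.5258 0.526 ] lid maxx 0.6347 lid topz 0.1535 [ 0.582 -0.178  0.154]
top -0.14 fixed x [0.4223 0.424 ] [0.5275 0.5676] lid maxx 0.6369 lid topz 0.1518 [ 0.579 -0.139  0.152]
top -0.12 fixed x [0.4238 0.4239] [0.5672 0.5689] lid maxx 0.6404 lid topz 0.1549 [ 0.569 -0.117  0.155]
top 0.03 fixed x [0.428  0.4305] [0.5337 0.5338] lid maxx 0.6441 lid topz 0.1535 [0.582 0.028 0.153]
top 0.06 fixed x [0.4299 0.4299] [0.5359 0.536 ] lid maxx 0.646 lid topz 0.1527 [0.584 0.059 0.153]
top 0.08 fixed x [0.4318 0.4321] [0.5373 0.5383] lid maxx 0.6444 lid topz 0.1515 [0.581 0.081 0.151]
```

```bash
python3 -m crank '0 0 0.27 0.35 -0.5 0.25 0; 0 0 0.53 0.7 -1 0.5 0; 0 0 0.53 0.7 -1 0.5 0; 0 0 0.53 0.7 -1 0.5 0; 0 0 0.53 0.7 -1 0.5 0; 0 0 0.53 0.7 -1 0.5 0' 20
python3 -m crank '0 0 0 0.7 -1 0 0; 0 0 0 0.7 -1 0 0; 0 0 0 0.7 -1 0 0; 0 0 0 0.7 -1 0 0; 0 0 0 0.7 -1 0 0; 0 0 0 0.7 -1 0 0'
python3 -m crank '0 0.5 0 0.7 -1 0 0; 0 0.5 0 0.7 -1 0 0; 0 0.5 0 0.7 -1 0 0; 0 0.5 0 0.7 -1 0 0; 0 0.5 0 0.7 -1 0 0; 0 0.5 0 0.7 -1 0 0'
python3 -m crank '0 0 0 0.7 -1 0 0; 0 0 0 0.7 -1 0 0; 0 0 0 0.7 -1 0 0; 0 0 0 0.7 -1 0 0; 0 0 0 0.7 -1 0 0; 0 0 0 0.7 -1 0 0'
```

```text
t: 0.6
ee_pos: [0.3909, 0.4029, 0.3096]
ee_rot: [0.029, 1.0, 0.001, 0.003]
contact_force: [1.2, 0.4, 0.5]
opening: 0.139
t: 1.1
ee_pos: [0.4926, 0.2532, 0.3059]
ee_rot: [0.028, 1.0, -0.001, 0.0]
contact_force: [-0.1, 0.1, 0.4]
opening: 0.002
t: 1.6
ee_pos: [0.5966, 0.1036, 0.3023]
ee_rot: [0.028, 0.98, -0.006, -0.198]
contact_force: [0.2, 0.0, 0.2]
opening: -0.0
t: 2.1
ee_pos: [0.681, -0.0427, 0.2972]
ee_rot: [0.03, 0.988, -0.003, -0.152]
contact_force: [0.7, 0.4, -2.6]
opening: 0.005
```

```bash
python3 -m crank '0 0 0 -0.08 -0.05 -0.3 0; 0 0 0 -0.08 -0.05 -0.6 0; 0 0 0 -0.08 -0.05 -0.8 0; 0 0 0 -0.08 -0.05 -1 0; 0 0 0 -0.08 -0.05 -1 0; 0 0 0 -0.08 -0.05 -1 0; 0 0 0 -0.08 -0.05 -1 0'
python3 - <<'E'
from h import *
snap('scene','s1');snap('top','t1');print(observe())
E
```

```text
t: 2.68
ee_pos: [0.6706, -0.0458, 0.1576]
ee_rot: [0.027, 0.989, -0.003, -0.145]
contact_force: [0.2, 0.5, 1.2]
opening: -0.0
{'t': 2.7833, 'joints': array([-0.19116981,  0.80434453,  0.44006132,  0.97423083, -0.2674462 ,
        1.70472154,  1.68907925]), 'qvel': array([ 0.00426579,  0.00019999,  0.00082376,  0.00580221, -0.00020189,
       -0.00786464,  0.00197564]), 'tau': array([-3.68915945e-01, -8.04317665e+01,  1.00754946e+01, -3.32164335e+01,
        2.68712528e-01,  1.69067323e+00, -1.00456760e-02]), 'ee_pos': array([ 0.67119605, -0.04655493,  0.15844258]), 'ee_rot': array([ 0.02700756,  0.98927995, -0.00325602, -0.14347532]), 'contact_force': array([0.44623915, 1.13391021, 0.71992545]), 'moment': array([-0.04412098, -0.30091688, -0.00894751]), 'opening': -0.00019139384222866687}
```

View pics/s1.png

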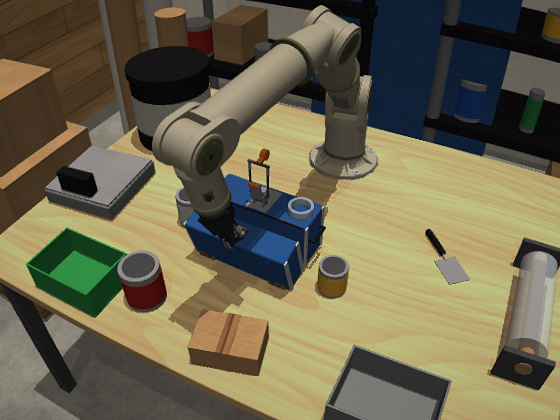

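The gripper, at (228,232), is clear in front of the leaning lid. Next I lower it 35 mm and push to -x.

```bash
python3 -m crank '0 0 0 0 -0.03 -0.12 0; 0 0 0 0 -0.05 -0.23 0; 0 0 0 0 -0.05 -0.23 0'
python3 -m crank '0 0 0 -0.07 0 0 0; 0 0 0 -0.14 0 0 0; 0 0 0 -0.2 0 0 0; 0 0 0 -0.2 0 0 0'
python3 -m crank '0 0 0 -0.03 0 0 0; 0 0 0 -0.06 0 0 0; 0 0 0 -0.09 0 0 0; 0 0 0 -0.12 0 0 0'
```

```text
t: 3.03
ee_pos: [0.6692, -0.0549, 0.1196]
ee_rot: [0.028, 0.989, -0.003, -0.147]
contact_force: [-0.2, 0.5, 0.4]
opening: -0.0
t: 3.37
ee_pos: [0.6413, -0.0543, 0.1248]
ee_rot: [0.027, 0.989, -0.003, -0.143]
contact_force: [0.2, -0.8, 0.7]
opening: 0.0
t: 3.7
ee_pos: [0.6259, -0.0541, 0.1245]
ee_rot: [0.027, 0.99, -0.003, -0.14]
contact_force: [11.8, -0.6, 7.3]
opening: 0.002
```

```bash
python3 -m crank '0 0 0 -0.02 0 0 0; 0 0 0 -0.03 0 0 0; 0 0 0 -0.03 0 0 0'
python3 -m crank '0 0 0 -0.02 0 0 0; 0 0 0 -0.03 0 0 0; 0 0 0 -0.03 0 0 0'
python3 - <<'E'
from h import *
f=snap('scene','s2');snap('top','t2');print(observe()['contact_force'])
im=f['pixels'][120:300,150:370,::-1]; cv2.imwrite('pics/s2z.png',cv2.resize(im,None,fx=3.3,fy=3.3,interpolation=cv2.INTER_CUBIC))
E
```

```text
t: 3.95
ee_pos: [0.6209, -0.0541, 0.1245]
ee_rot: [0.027, 0.99, -0.003, -0.141]
contact_force: [9.5, 0.2, 6.1]
opening: 0.001
t: 4.2
ee_pos: [0.6192, -0.054, 0.1247]
ee_rot: [0.026, 0.99, -0.003, -0.138]
contact_force: [19.4, -1.2, 3.4]
opening: 0.002
[19.58896115 -1.21039604  2.37990502]
```

View pics/s2z.png

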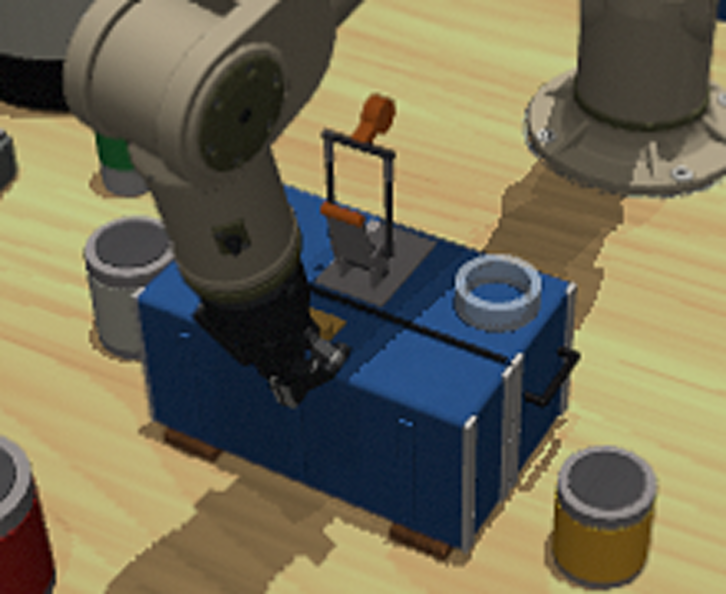

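The lid is flush with the fixed shell, and the force rose to about 19 N against the stop. The loop is still upright, with the tab at (378,108) in the crop. Next I back off, rise and open.

```bash
python3 -m crank '0 0 0 0.1 0 0 0; 0 0 0 0.25 0 0 0; 0 0 0 0.25 0 0.25 0; 0 0 0 0.25 0 0.5 0; 0 0 0 0.2 0 0.75 0.5; 0 0 0 0.1 0 1 0.5; 0 0 0 0.1 0 1 0.5'
python3 -m crank '0 0 0 -0.1 0 0.25 1; 0 0 0 -0.15 0 0.5 1; 0 0 0 -0.2 0 0.7 1;  0 0 0 -0.4 0 0.7 1; 0 0 0 -0.4 0 0.7 1; 0 0 0 -0.4 0 0.7 1'
python3 - <<'E'
from h import *
for n,(a,b,c,d) in {'scene':(110,290,150,370),'top':(130,270,180,400)}.items():
    f=snap(n,n+'3'); im=f['pixels'][a:b,c:d,::-1]; cv2.imwrite(f'pics/{n}3z.png',cv2.resize(im,None,fx=3.3,fy=3.3,interpolation=cv2.INTER_CUBIC))
print(observe()['contact_force'])
E
```

```text
t: 4.88
ee_pos: [0.6287, -0.0554, 0.2814]
ee_rot: [0.028, 0.99, -0.004, -0.139]
contact_force: [1.0, -0.9, 2.6]
opening: 0.417
t: 5.38
ee_pos: [0.5666, -0.0545, 0.3776]
ee_rot: [0.028, 0.989, -0.003, -0.145]
contact_force: [-0.3, 0.1, 0.4]
opening: 1.0
[ 0.58672057 -0.75877429 -0.24530222]
```

View pics/scene3z.png

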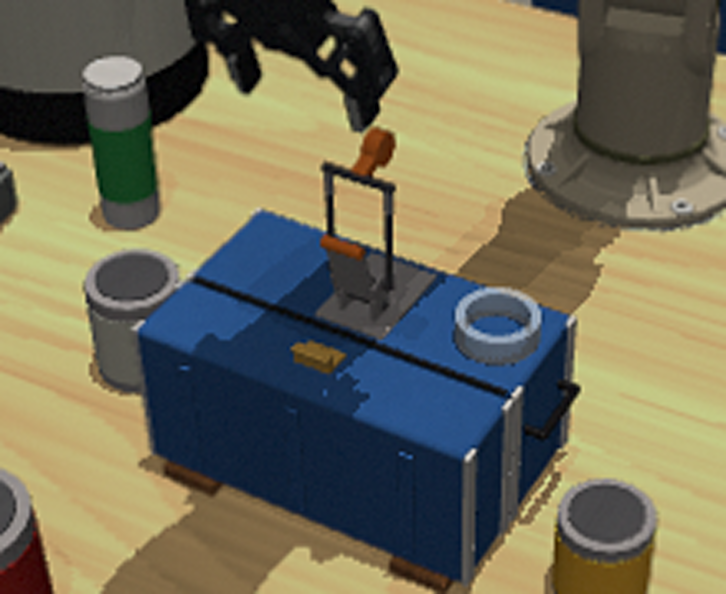

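View pics/top3z.png

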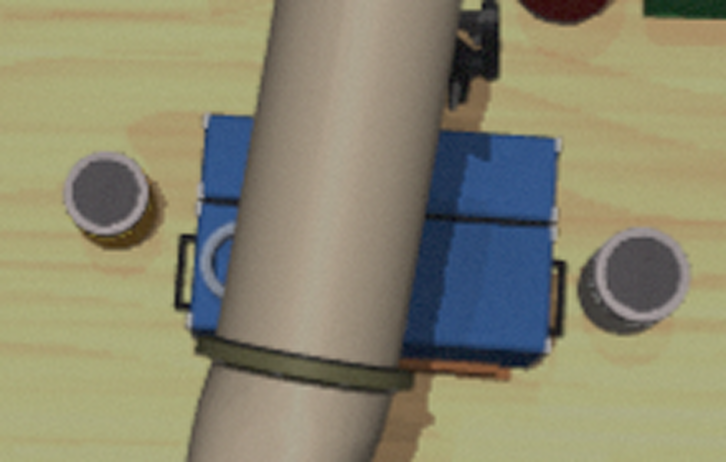

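```bash
cat >> h.py <<'E'
O=np.array([.535,-.055,0]);yaw=-.042
X=np.array([np.cos(yaw),np.sin(yaw),0]);Y=np.array([-np.sin(yaw),np.cos(yaw),0]);Zv=np.array([0,0,1.])
def cw(x,y,z): return O+X*x+Y*y+Zv*z
def latch(L,th,ext=0):
    hx,hz=-.03-.02*np.cos(L-.262),.171+.02*np.sin(L-.262)
    tip=(-.03-.07*np.cos(L),.171+.07*np.sin(L))
    d=np.array([np.cos(th),np.sin(th)]);n=np.array([-np.sin(th),np.cos(th)])
    bar=np.array([hx,hz])+(.095+ext)*d; tab=bar+.01*d+.03*n
    return dict(hinge=(hx,hz),tip=tip,bar=tuple(bar),tab=tuple(tab))
def overlay(f,L,th,out,box,s):
    im=f['pixels'][:,:,::-1].copy();a,b,c,d=box
    im=cv2.resize(im[a:b,c:d],None,fx=s,fy=s,interpolation=cv2.INTER_CUBIC)
    q=latch(L,th)
    def dot(p,col):
        u=(proj(f,p)[0]-[c,a]+.5)*s; cv2.circle(im,tuple(int(v) for v in u),2,col,-1)
    for k,col in zip(('hinge','tip','bar','tab'),((0,255,255),(0,255,0),(255,255,0),(255,0,255))):
        yy=[0] if k!='bar' else [-.03,0,.03]
        if k=='tip': yy=[-.017,.017]
        for y in yy: dot(cw(q[k][0],y,q[k][1]),col)
    for a_ in np.linspace(0,6.28,24): dot(cw(q['tab'][0]+.014*np.cos(a_),0.007,q['tab'][1]+.014*np.sin(a_)),(255,255,255))
    for x in (-.11,-.001,.075):
        for y in (-.15,.15): dot(cw(x,y,.155),(0,0,255))
    for y in (-.016,.016): dot(cw(.0454,y,.155+.0155),(0,0,255))
    cv2.imwrite(out,im)
E
python3 - <<'E'
from h import *
overlay(load('scene3'),1.95,1.54,'pics/ov3.png',(130,290,150,370),3.6)
overlay(load('top0'),1.95,1.54,'pics/ovt0.png',(140,260,210,370),4.5)
E
```

```text
(no output)
```

View pics/ov3.png

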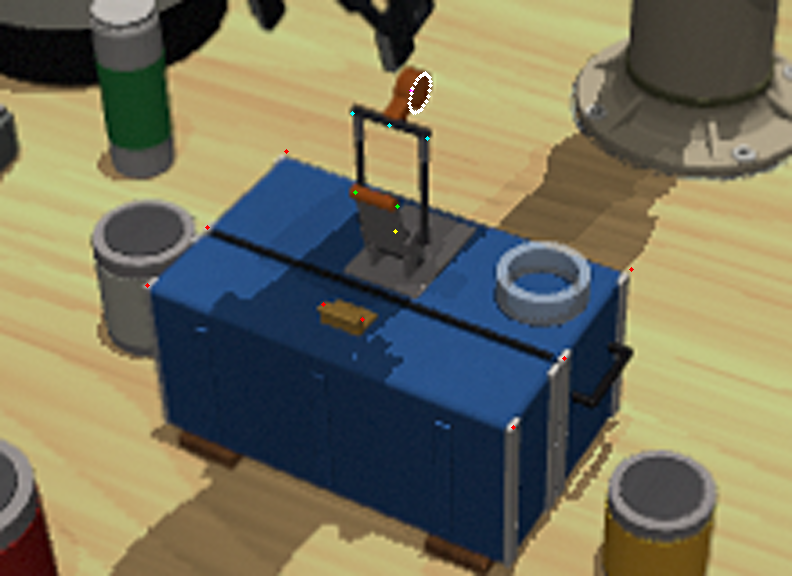

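View pics/ovt0.png

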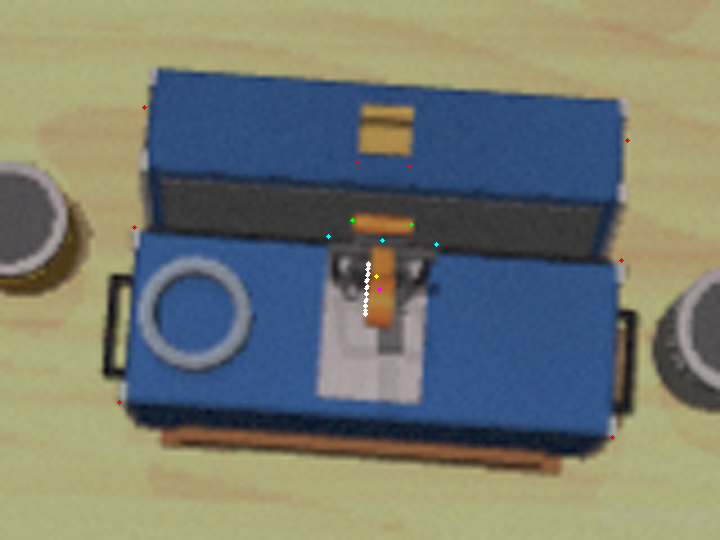

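In both views the model overlay agrees with the picture within about 2 mm. The lid is shut, the tab is at about (0.480, -0.054, 0.297) and the lever is at about 1.95. Next I approach the tab along the tool axis.

```bash
python3 -m crank '0 0 0 -0.23 0 -0.04 1; 0 0 0 -0.45 0 -0.08 1; 0 0 0 -0.45 0 -0.08 1; 0 0 0 -0.45 0 -0.08 1'
python3 -m crank '0 0 0 -0.05 0 -0.17 1; 0 0 0 -0.1 0 -0.34 1; 0 0 0 -0.14 0 -0.48 1; 0 0 0 -0.16 0 -0.58 1; 0 0 0 -0.16 0 -0.58 1;0 0 0 -0.16 0 -0.58 1'
python3 - <<'E'
from h import *
f=snap('scene','s4');print(observe()['contact_force'])
im=f['pixels'][80:260,150:370,::-1]; cv2.imwrite('pics/s4z.png',cv2.resize(im,None,fx=3.3,fy=3.3,interpolation=cv2.INTER_CUBIC))
E
```

```text
t: 5.82
ee_pos: [0.4992, -0.054, 0.3636]
ee_rot: [0.027, 0.989, -0.003, -0.147]
contact_force: [0.8, 0.6, 0.6]
opening: 0.996
t: 6.32
ee_pos: [0.4774, -0.0538, 0.2771]
ee_rot: [0.027, 0.989, -0.003, -0.146]
contact_force: [0.3, -0.6, 0.1]
opening: 0.999
[-0.19386332 -0.3324244   0.87527036]
```

View pics/s4z.png

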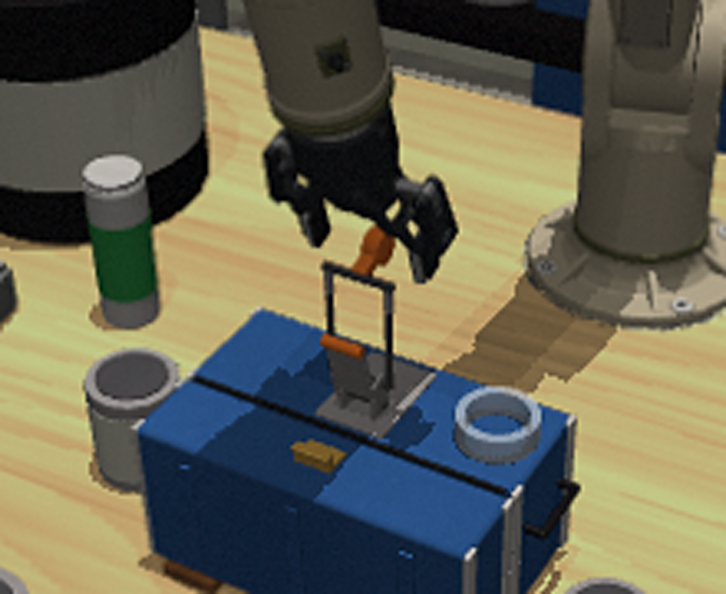

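The tab at (375,245) lies between the two open fingers. Next I close on it.

```bash
python3 -m crank '0 0 0 0 0 0 0; 0 0 0 0 0 0 0; 0 0 0 0 0 0 0; 0 0 0 0 0 0 0; 0 0 0 0 0 0 0; 0 0 0 0 0 0 0; 0 0 0 0 0 0 0; 0 0 0 0 0 0 0; 0 0 0 0 0 0 0' 25
python3 - <<'E'
from h import *
# arc: tab positions along swing, relative to start
L=1.95
q0=latch(L,1.54)
for th in np.arange(1.54,-.36,-.19):
    q=latch(L,th); print(round(th,2),np.round(cw(q['tab'][0],0,q['tab'][1]),4),'units',np.round((cw(q['tab'][0],0,q['tab'][1])-cw(q0['tab'][0],0,q0['tab'][1]))/.15,3),'bar',np.round(q['bar'],4))
E
```

```text
t: 7.12
ee_pos: [0.4763, -0.0537, 0.277]
ee_rot: [0.027, 0.989, -0.003, -0.146]
contact_force: [0.1, 3.0, 2.1]
opening: 0.155
1.54 [ 0.4806 -0.0527  0.2967] units [0. 0. 0.] bar [-0.0247  0.2858]
1.35 [ 0.5011 -0.0536  0.2999] units [ 0.136 -0.006  0.021] bar [-0.0069  0.2836]
1.16 [ 0.5218 -0.0544  0.2991] units [ 0.274 -0.012  0.016] bar [0.0103 0.278 ]
0.97 [ 0.5419 -0.0553  0.2944] units [ 0.409 -0.017 -0.015] bar [0.026  0.2692]
0.78 [ 0.5609 -0.0561  0.286 ] units [ 0.535 -0.022 -0.071] bar [0.0399 0.2577]
0.59 [ 0.5779 -0.0568  0.2742] units [ 0.648 -0.027 -0.15 ] bar [0.0513 0.2437]
0.4 [ 0.5923 -0.0574  0.2594] units [ 0.745 -0.031 -0.249] bar [0.0598 0.2279]
0.21 [ 0.6037 -0.0579  0.2421] units [ 0.821 -0.034 -0.364] bar [0.0653 0.2107]
0.02 [ 0.6117 -0.0582  0.223 ] units [ 0.873 -0.037 -0.492] bar [0.0673 0.1928]
-0.17 [ 0.6158 -0.0584  0.2027] units [ 0.901 -0.038 -0.627] bar [0.066  0.1748]
```

```bash
python3 -m crank '0 0 0 0.07 0 0.01 0; 0 0 0 0.136 -0.006 0.021 0; 0 0 0 0.205 -0.01 0.02 0; 0 0 0 0.274 -0.012 0.016 0; 0 0 0 0.34 -0.015 0.003 0; 0 0 0 0.41 -0.017 -0.015 0; 0 0 0 0.475 -0.02 -0.04 0; 0 0 0 0.535 -0.022 -0.07 0; 0 0 0 0.535 -0.022 -0.07 0'
python3 - <<'E'
from h import *
f=snap('scene','s5');print(observe()['contact_force'],observe()['ee_pos'])
im=f['pixels'][80:260,150:370,::-1]; cv2.imwrite('pics/s5z.png',cv2.resize(im,None,fx=3.3,fy=3.3,interpolation=cv2.INTER_CUBIC))
E
```

```text
t: 7.87
ee_pos: [0.5574, -0.0572, 0.2654]
ee_rot: [0.027, 0.989, -0.003, -0.146]
contact_force: [-3.2, 2.0, 3.6]
opening: 0.159
[-2.28861217  2.32465448  3.07223431] [ 0.55679083 -0.05724376  0.26574404]
```

View pics/s5z.png

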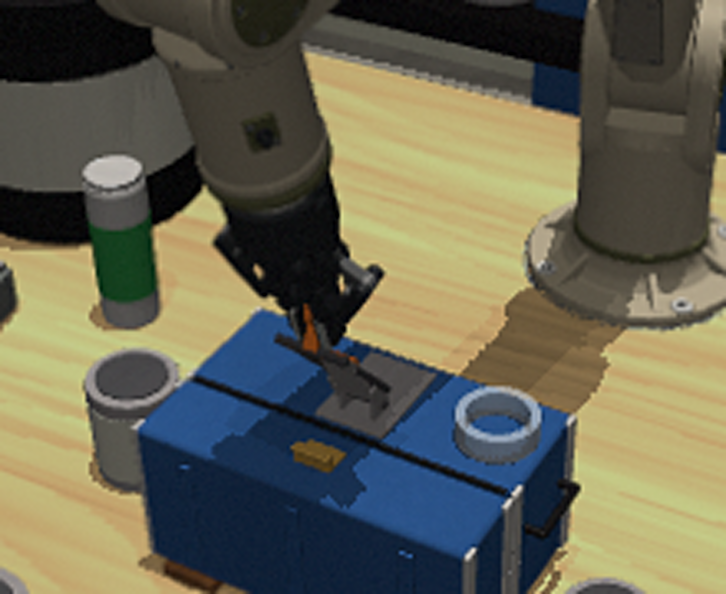

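```bash
python3 -m crank '0 0 0 0.06 -0.003 -0.035 0; 0 0 0 0.113 -0.005 -0.079 0; 0 0 0 0.165 -0.007 -0.125 0; 0 0 0 0.21 -0.009 -0.178 0; 0 0 0 0.25 -0.01 -0.235 0; 0 0 0 0.286 -0.012 -0.293 0; 0 0 0 0.315 -0.014 -0.355 0; 0 0 0 0.338 -0.015 -0.421 0; 0 0 0 0.354 -0.016 -0.49 0; 0 0 0 0.366 -0.016 -0.556 0; 0 0 0 0.366 -0.016 -0.556 0'
python3 - <<'E'
from h import *
f=snap('scene','s6');print(observe()['contact_force'],observe()['ee_pos'])
im=f['pixels'][100:280,150:370,::-1]; cv2.imwrite('pics/s6z.png',cv2.resize(im,None,fx=3.3,fy=3.3,interpolation=cv2.INTER_CUBIC))
E
```

```text
t: 8.83
ee_pos: [0.6114, -0.0598, 0.1801]
ee_rot: [0.027, 0.989, -0.003, -0.147]
contact_force: [4.7, 1.8, 1.7]
opening: 0.154
[2.98811879 2.01437823 0.76377571] [ 0.61134198 -0.05982401  0.18096639]
```

View pics/s6z.png

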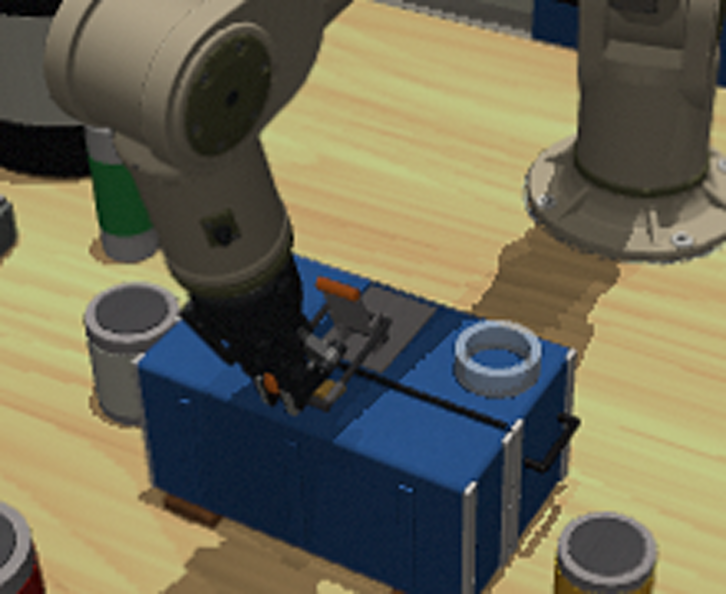

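The loop is nearly down. The tab is in the fingers at about (270,385), the lever tip is at (338,288), and the bar is past the keeper at (325,395). Next I lower the last 17 mm.

```bash
python3 -m crank '0 0 0 0.003 0 -0.05 0; 0 0 0 0.003 0 -0.1 0; 0 0 0 0 0 -0.12 0; 0 0 0 0 0 -0.12 0; 0 0 0 0 0 -0.12 0'
python3 - <<'E'
from h import *
f=snap('scene','s7');print(observe()['contact_force'],observe()['ee_pos'])
im=f['pixels'][170:270,200:320,::-1]; cv2.imwrite('pics/s7z.png',cv2.resize(im,None,fx=6,fy=6,interpolation=cv2.INTER_CUBIC))
E
```

```text
t: 9.3
ee_pos: [0.6114, -0.0599, 0.164]
ee_rot: [0.027, 0.989, -0.003, -0.146]
contact_force: [3.6, 1.5, -0.1]
opening: 0.157
[ 3.50302708  2.62181198 -0.71608071] [ 0.61136474 -0.05988053  0.16425115]
```

View pics/s7z.png

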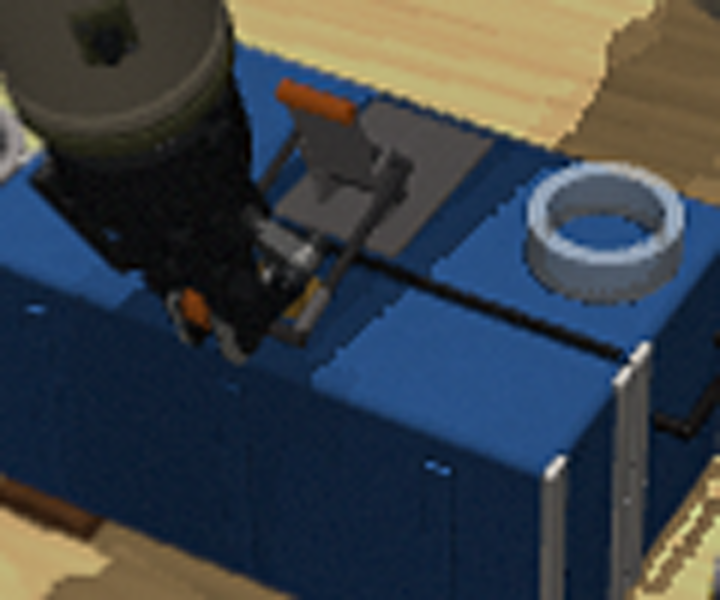

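The bar end at (300,335) is beyond the keeper and lying on the lid. Next I release, retract and look.

```bash
python3 -m crank '0 0 0 0 0 0 0.5; 0 0 0 0 0 0 0.5; 0 0 0 0 0 0 0.5; 0 0 0 0 0 0 0.5; 0 0 0 0.05 0 0.2 0.5; 0 0 0 0.1 0 0.4 0.5; 0 0 0 0.15 0 0.6 0.5; 0 0 0 0.2 0.0 0.8 0.3; 0 0 0 0.2 0 1 0; 0 0 0 0.2 0 1 0'
python3 - <<'E'
from h import *
f=snap('scene','s8');print(observe()['contact_force'],observe()['ee_pos'])
overlay(f,1.9,-.33,'pics/ov8.png',(170,270,200,320),6)
E
```

```text
t: 10.18
ee_pos: [0.6425, -0.0605, 0.3212]
ee_rot: [0.027, 0.99, -0.004, -0.142]
contact_force: [-0.3, 0.1, 1.5]
opening: 0.08
[-0.34841638 -0.46905016 -0.7466074 ] [ 0.64234452 -0.06063006  0.31838926]
```

View pics/ov8.png

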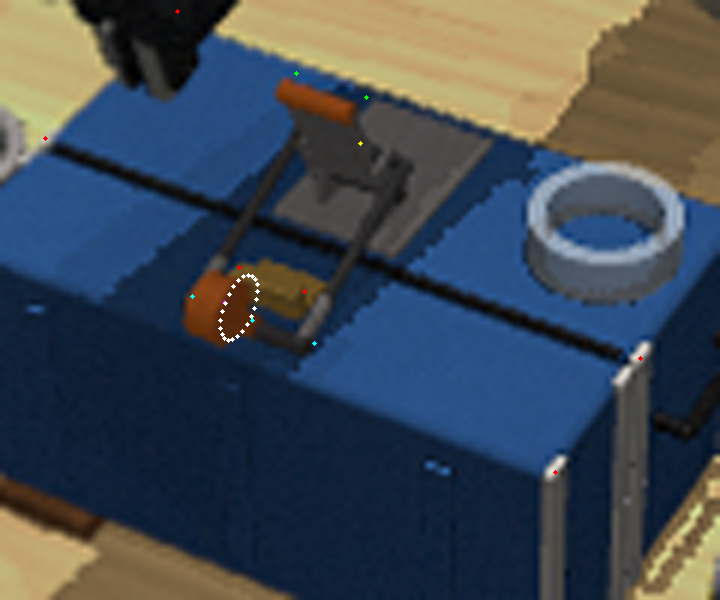

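The tab is at (215,305) and the bar is down behind the keeper at about (270,335). The lever is leaning at about 2.0, with its tip at (315,100). Next I work out the push arc.

```bash
python3 -m crank '0 0.13 0 -0.15 0.01 -0.19 0; 0 0.25 0 -0.29 0.02 -0.38 0; 0 0.25 0 -0.44 0.03 -0.57 0; 0 0.25 0 -0.57 0.04 -0.77 0; 0 0.25 0 -0.57 0.04 -0.77 0; 0 0.25 0 -0.57 0.04 -0.77 0'
python3 - <<'E'
from h import *
o=observe();print(o['ee_pos'],o['ee_rot'],o['contact_force'])
t=2*np.arcsin(-o['ee_rot'][3]);print('tilt',t)
r=.052
for L in [2.0,1.8,1.6,1.4,1.2,1.0,.8,.6,.4,.2,0,-.05]:
    u=np.array([-np.cos(L),np.sin(L)]);w=np.array([np.sin(L),np.cos(L)])
    c=np.array([-.03,.171])+r*u+.0065*w
    s=1 if L>t else -1
    tc=c+s*.011*np.array([np.cos(t),-np.sin(t)])
    p=cw(tc[0],0,tc[1]); print(L,p.round(4),'units',((p-o['ee_pos'])/.15).round(3))
f=snap('scene','s9');overlay(f,1.98,-.33,'pics/ov9.png',(150,270,190,330),5)
E
```

```text
t: 10.73
ee_pos: [0.5528, -0.0535, 0.1967]
ee_rot: [0.027, 0.969, -0.005, -0.246]
contact_force: [0.3, -0.3, 0.8]
opening: -0.002
[ 0.55278647 -0.05354985  0.19667206] [ 0.02714444  0.96884292 -0.00542398 -0.24612428] [ 0.31669343 -0.32174499  0.7972616 ]
tilt 0.49735896436075716
2.0 [ 0.5422 -0.0553  0.2103] units [-0.071 -0.012  0.091]
1.8 [ 0.5328 -0.0549  0.2149] units [-0.133 -0.009  0.122]
1.6 [ 0.5227 -0.0545  0.2175] units [-0.201 -0.006  0.139]
1.4 [ 0.5123 -0.054   0.2181] units [-0.27  -0.003  0.143]
1.2 [ 0.5019 -0.0536  0.2166] units [-0.339 -0.     0.133]
1.0 [ 0.4921 -0.0532  0.213 ] units [-0.405  0.002  0.109]
0.8 [ 0.4831 -0.0528  0.2076] units [-0.464  0.005  0.073]
0.6 [ 0.4755 -0.0525  0.2005] units [-0.515  0.007  0.025]
0.4 [ 0.45   -0.0514  0.2025] units [-0.685  0.014  0.039]
0.2 [ 0.4457 -0.0512  0.1929] units [-0.714  0.015 -0.025]
0 [ 0.4434 -0.0512  0.1827] units [-0.729  0.016 -0.093]
-0.05 [ 0.4432 -0.0511  0.1801] units [-0.731  0.016 -0.11 ]
```

View pics/ov9.png

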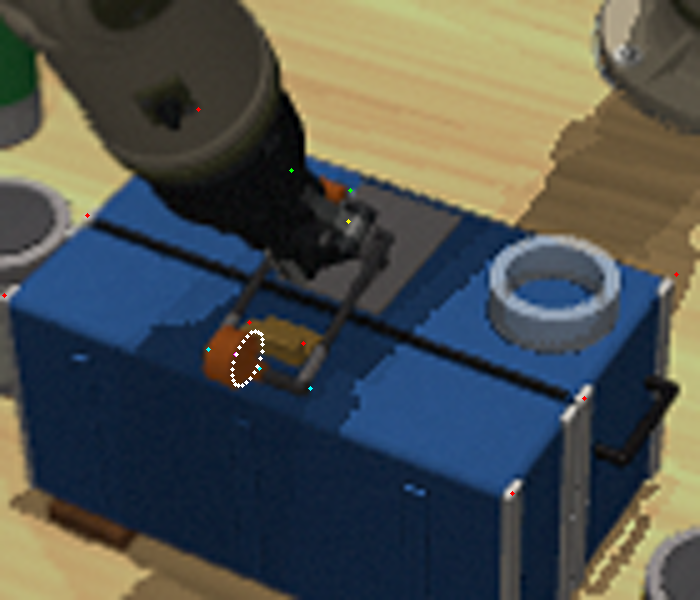

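```bash
python3 -m crank '0 0 0 -0.07 -0.01 0.06 0; 0 0 0 -0.13 -0.01 0.11 0; 0 0 0 -0.2 -0.01 0.13 0; 0 0 0 -0.27 -0.005 0.14 0; 0 0 0 -0.34 -0.005 0.13 0; 0 0 0 -0.36 0 0.125 0; 0 0 0 -0.36 0 0.125 0'
python3 - <<'E'
from h import *
o=observe();print(o['ee_pos'],o['ee_rot'],o['contact_force'])
f=snap('scene','s10');overlay(f,1.2,-.2,'pics/ov10.png',(150,270,190,330),5)
E
```

```text
t: 11.37
ee_pos: [0.5028, -0.054, 0.22]
ee_rot: [0.027, 0.97, -0.006, -0.24]
contact_force: [0.1, -0.0, -0.2]
opening: 0.002
[ 0.50276999 -0.05397047  0.22002696] [ 0.02683231  0.97036291 -0.00569403 -0.24009045] [ 0.05242399 -0.00526215 -0.16286589]
```

View pics/ov10.png

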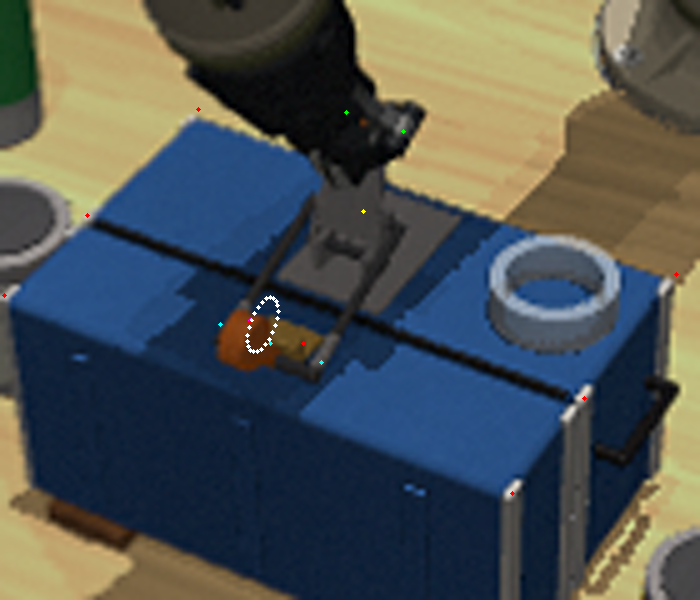

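The bar end at (318,365) has drawn up against the keeper at (300,340), so it is hooked. The lever follows the finger at about 1.25. I push on in steps and reduce the tilt.

```bash
python3 -m crank '0 -0.1 0 -0.05 0 -0.02 0; 0 -0.2 0 -0.09 0.003 -0.036 0; 0 -0.3 0 -0.12 0.005 -0.055 0; 0 -0.4 0 -0.142 0.006 -0.077 0; 0 -0.5 0 -0.165 0.007 -0.1 0; 0 -0.5 0 -0.188 0.008 -0.123 0; 0 -0.5 0 -0.188 0.008 -0.123 0'
python3 - <<'E'
from h import *
o=observe();print(o['ee_pos'],o['ee_rot'],o['contact_force'])
f=snap('scene','s11');overlay(f,.7,-.1,'pics/ov11.png',(150,270,190,330),5)
E
```

```text
t: 12.0
ee_pos: [0.4736, -0.0528, 0.2007]
ee_rot: [0.027, 0.998, -0.0, -0.048]
contact_force: [0.7, -0.8, 2.3]
opening: -0.002
[ 0.47355506 -0.05276551  0.20070249] [ 2.74669847e-02  9.98481139e-01 -1.09395240e-04 -4.77594751e-02] [ 0.67475155 -0.80288565  2.34248276]
```

View pics/ov11.png

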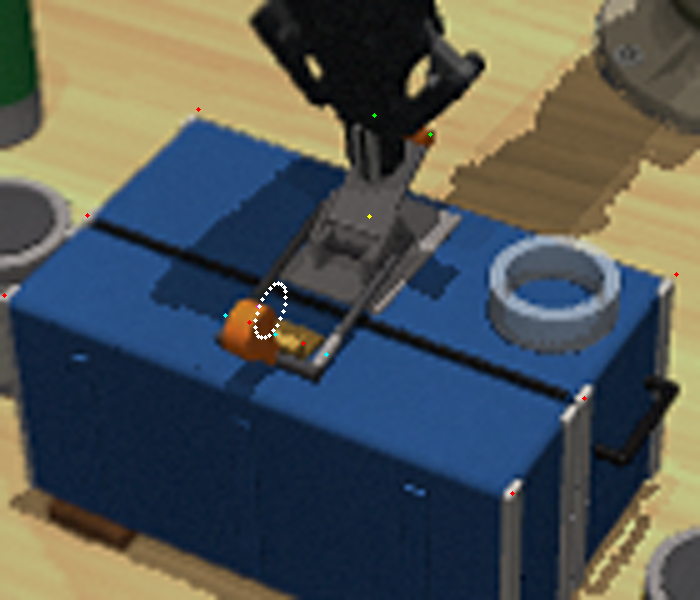

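The lever is now at about 0.65, and the bar at (315,373) is beyond the keeper. I continue over centre and down.

```bash
python3 -m crank '0 0 0 -0.02 0 -0.03 0; 0 0 0 -0.035 0 -0.06 0; 0 0 0 -0.045 0 -0.09 0; 0 0 0 -0.05 0.002 -0.12 0; 0 0 0 -0.055 0.003 -0.15 0; 0 0 0 -0.055 0.003 -0.17 0; 0 0 0 -0.055 0.003 -0.18 0;  0 0 0 -0.055 0.003 -0.18 0'
python3 - <<'E'
from h import *
o=observe();print(o['ee_pos'],o['ee_rot'],o['contact_force'])
f=snap('scene','s12');overlay(f,.0,-.06,'pics/ov12.png',(150,270,190,330),5)
E
```

```text
t: 12.72
ee_pos: [0.4658, -0.0523, 0.1773]
ee_rot: [0.028, 0.998, 0.0, -0.047]
contact_force: [-19.2, 0.9, 48.5]
opening: 0.004
[ 0.46581451 -0.05231427  0.17731366] [ 2.76307673e-02  9.98497821e-01  4.81734703e-04 -4.73118340e-02] [-19.2414357    0.92964949  48.45010955]
```

View pics/ov12.png

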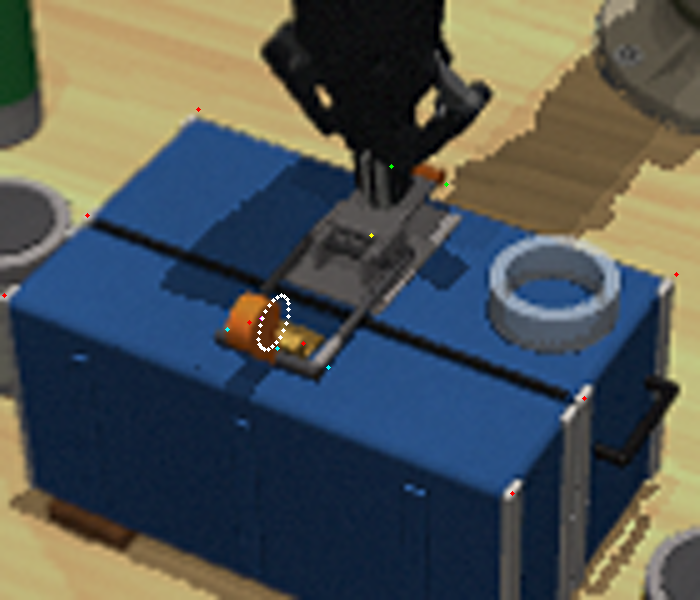

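The lever appears to be on its bottom stop: the TCP is at 0.177, level with its down face, and the force has risen to 48 N. Next I lift away and inspect.

```bash
python3 -m crank '0 0 0 0 0 0.06 0; 0 0 0 0.0 0 0.3 0; 0 0 0 0 0 0.6 0; 0 0 0 0 0 0.9 0; 0 0 0 0 0 1 0; 0 0 0 0 0 1 0'
python3 -m crank '0 0 0 0 0.3 0.2 0; 0 0 0 0 0.55 0.2 0; 0 0 0 0 0.8 0.2 0; 0 0 0 0 1 0.2 0; 0 0 0 0 1 0.2 0; 0 0 0 0 1 0.2 0'
python3 -m crank '0 0 0 0 0.3 0 0; 0 0 0 0 0.55 0 0; 0 0 0 0 0.8 0 0; 0 0 0 0 1 0 0; 0 0 0 0 1 0 0; 0 0 0 0 1 0 0'
python3 - <<'E'
from h import *
o=observe();print(o['ee_pos'],o['contact_force'])
f=snap('scene','s13');im=f['pixels'][170:250,210:310,::-1]; cv2.imwrite('pics/s13z.png',cv2.resize(im,None,fx=7,fy=7,interpolation=cv2.INTER_CUBIC))
g=snap('top','t13');im=g['pixels'][140:260,190:400,::-1]; cv2.imwrite('pics/t13z.png',cv2.resize(im,None,fx=3.8,fy=3.8,interpolation=cv2.INTER_CUBIC))
w=cloud(f);c=f['pixels'].astype(int)
m=(c[...,0]>150)&(c[...,0]>c[...,1]*1.3)&(c[...,2]<90)&(w[...,2]>.1)&(w[...,2]<.32)&(w[...,0]>.35)&(w[...,0]<.7)&(abs(w[...,1]+.05)<.1)
p=w[m]
for nm,s in (('lever tip',p[p[:,0]<.5]),('tab/keeper',p[p[:,0]>.5])): print(nm,len(s),s.min(0) if len(s) else '',s.max(0) if len(s) else '')
print(proj(f,[cw(-.1,0,.171),latch(0,-.07)['bar'][0]*X+O+Zv*.159]))
E
```

```text
t: 13.27
ee_pos: [0.4674, -0.0525, 0.3275]
ee_rot: [0.027, 0.999, -0.0, -0.044]
contact_force: [0.0, -0.2, 0.7]
opening: -0.001
t: 13.77
ee_pos: [0.465, 0.1001, 0.3511]
ee_rot: [0.025, 0.998, -0.001, -0.05]
contact_force: [0.2, -0.8, -0.1]
opening: 0.001
t: 14.27
ee_pos: [0.4654, 0.2482, 0.3512]
ee_rot: [0.027, 0.998, -0.001, -0.049]
contact_force: [1.0, -0.9, 1.2]
opening: 0.001
[0.46536198 0.24820901 0.35116504] [ 0.98751288 -0.93505453  1.19826186]
lever tip 32 [ 0.43250538 -0.07094718  0.17599826] [ 0.44453155 -0.03655478  0.18422836]
tab/keeper 45 [ 0.56087665 -0.067539    0.15438393] [ 0.61362242 -0.04393823  0.20490701]
[[273.21446115 184.59081786]
 [244.98488833 219.4993802 ]]
```

View pics/s13z.png

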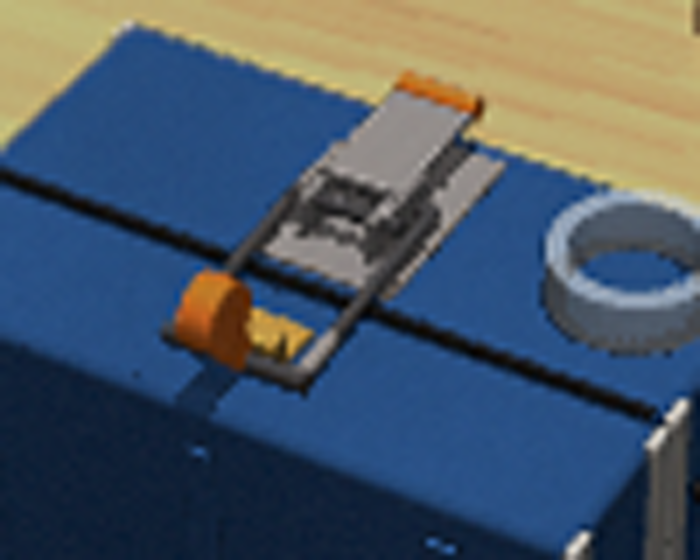

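View pics/t13z.png

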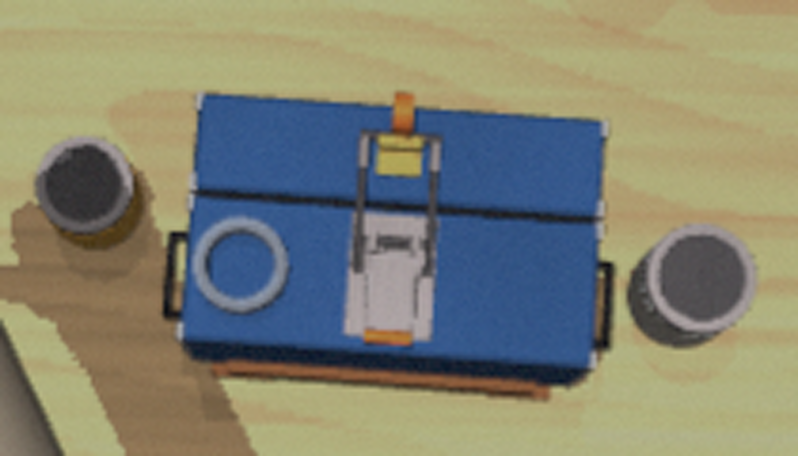

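The lever lies flat, with its tip at (440,95) in the scene crop, and the bar is at the keeper's far face at (240,360). I check the lever's slope and the bar's height from depth.

Run:
```python
from h import *
for n in('s13','t13'):
    f=load(n);w=cloud(f)
    M=np.stack([(w-O)@X,(w-O)@Y,w[...,2]],-1).reshape(-1,3)
    M=M[~np.isnan(M[:,0])]
    def med(x0,x1,y0,y1,z0=.13,z1=.22):
        s=M[(M[:,0]>x0)&(M[:,0]<x1)&(M[:,1]>y0)&(M[:,1]<y1)&(M[:,2]>z0)&(M[:,2]<z1)]
        return len(s),np.round(np.median(s,0)*1000,1) if len(s) else None
    print(n,'shell',med(-.1,-.01,-.13,-.05),'lid',med(.01,.06,.05,.13),'lid-',med(.01,.06,-.13,-.05))
    for x in (-.11,-.1,-.09,-.08,-.07,-.06,-.05): print(' lever',x,med(x,x+.01,-.013,.013,.165))
    for x in (.035,.04,.044,.048,.052,.056): print(' bar',x,med(x,x+.004,.018,.03,.15),med(x,x+.004,-.03,-.018,.15))
    for x in (.02,.025,.03,.035,.04,.044): print(' keeper',x,med(x,x+.004,-.014,.014,.15))
# sharp comparison via overlay
overlay(load('s13'),0.0,-.075,'pics/ov13.png',(165,255,205,315),7)
```

```text
s13 shell (601, array([-54.4, -89.6, 154.9])) lid (439, array([ 35.2,  91.7, 155. ])) lid- (368, array([ 35.5, -89.3, 154.5]))
 lever -0.11 (4, array([-101.1,   -4.5,  179.2]))
 lever -0.1 (26, array([-94.4,   0.2, 178.9]))
 lever -0.09 (23, array([-86.7,  -2.2, 177.4]))
 lever -0.08 (26, array([-76.4,   2.5, 176.8]))
 lever -0.07 (19, array([-65.5,   0.7, 177.4]))
 lever -0.06 (23, array([-5.400e+01, -1.000e-01,  1.783e+02]))
 lever -0.05 (28, array([-43.9,   1.1, 177.4]))
 bar 0.035 (3, array([ 37.1,  27.3, 162.2])) (0, None)
 bar 0.04 (2, array([ 42.6,  26.5, 163.2])) (0, None)
 bar 0.044 (4, array([ 44.4,  24.6, 161.8])) (0, None)
 bar 0.048 (7, array([ 49.2,  27. , 161.6])) (0, None)
 bar 0.052 (16, array([ 54.1,  25.7, 159.6])) (10, array([ 54.7, -26.3, 156.3]))
 bar 0.056 (5, array([ 56.9,  21.5, 155.3])) (4, array([ 57.3, -21.4, 153.7]))
 keeper 0.02 (6, array([ 21. ,  -4.8, 155.4]))
 keeper 0.025 (9, array([ 27.9,   3.7, 158.2]))
 keeper 0.03 (4, array([ 32.5,  11.6, 156.4]))
 keeper 0.035 (1, array([ 37.2,  12.6, 156.3]))
 keeper 0.04 (5, array([ 41.9,  11.3, 169. ]))
 keep
[... 572 characters left out ...]
-21.2, 158.8]))
 bar 0.04 (7, array([ 42. ,  23.7, 161.5])) (8, array([ 41.9, -24.9, 159.3]))
 bar 0.044 (7, array([ 45.5,  23.9, 160.3])) (8, array([ 45.8, -22.9, 163.2]))
 bar 0.048 (8, array([ 50.3,  24.2, 162.7])) (3, array([ 48.8, -25.7, 163. ]))
 bar 0.052 (3, array([ 53.3,  27.3, 154.8])) (3, array([ 53.5, -25.9, 157.3]))
 bar 0.056 (7, array([ 57.6,  21.9, 154.5])) (6, array([ 59.5, -24.1, 154. ]))
 keeper 0.02 (18, array([ 21.5,  -0. , 156.1]))
 keeper 0.025 (15, array([ 26.4,   0.4, 158.7]))
 keeper 0.03 (12, array([ 32. ,   2. , 158.3]))
 keeper 0.035 (18, array([ 37.5,  -2.9, 159.3]))
 keeper 0.04 (13, array([ 41.2,   1.8, 171.3]))
 keeper 0.044 (21, array([ 46.2,  -0.7, 173.2]))
```

View pics/ov13.png

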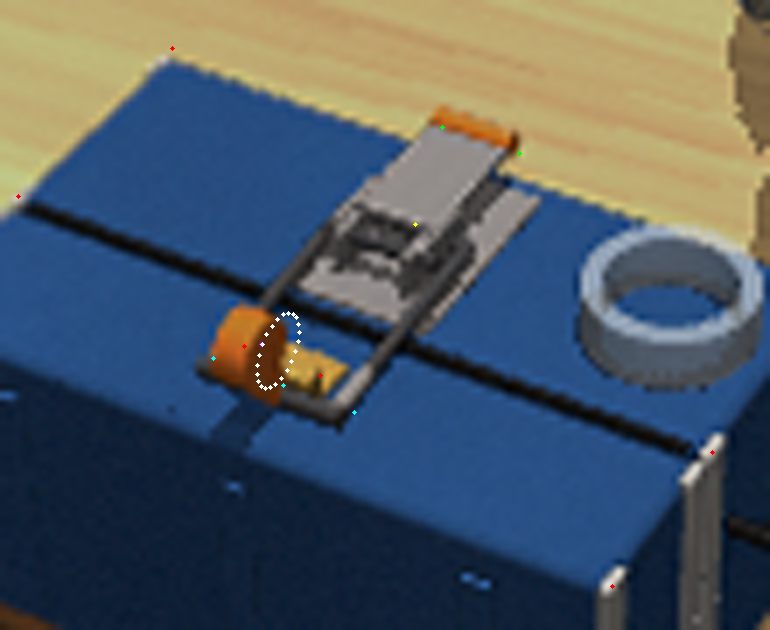

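The lever face is flat at z ≈ 0.177 along its length, so its angle is about 0. The bar centre is at x ≈ 50 mm and its top at z ≈ 162 mm, which puts it against the hook face (45.4 mm) and under the lip. The lid top is level with the shell, and the robot is clear.

```bash
python3 -c "
from bench import sign_off,observe
print(observe()['t']);print(sign_off())"
```

```text
14.3667
the job is handed in; nothing more can be done
None
```

The blue case is latched and the job is handed in at t = 14.4 s. The hand-in gives no verdict.

I pushed the lid shut and released the loop by its tab once its bar was down behind the keeper. I then pressed the lever over centre to its stop and moved the arm clear.

Last checks, from the cameras:
- **Lid:** its top is level with the fixed shell, both at about 155 mm.
- **Lever:** its face is flat at about 177 mm along its whole length, so its angle is close to 0. The rolled end reads 1 to 3 mm higher than expected, which I take as measurement noise.
- **Bar:** its centre is about 4.5 mm past the keeper's hook face and about 4 mm above the lid top, so it is under the lip.
- **Other things:** the tape roll and both tins look unmoved. I did not check the spray can or the scraper up close after the moves, but the arm stayed well away from both.

Two things to know:
- **Latch pull:** I could not measure the loop's pull on the keeper directly. I infer it from the latch's stretch and the flat lever.
- **Pressing force:** the fingertips pressed with about 52 N when the lever reached its stop. That is above the 40 N limit for the arm and gripper body, but only the fingertips were touching.

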